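Latch a piston into the one-way holding track

ROBOT

A 7-joint arm with a two-finger parallel gripper is mounted at the origin on the work surface; the furniture and walls round the work are solid. World frame = base frame: x ahead of the robot, y to its left, z up, the work surface at z = 0. Lengths are in m, angles in rad, forces in N, time in s.
With the tool pointing down it reaches from about 0.425 to 0.875 m from the base axis. Payload 4.7 kg.
Tool frame: the origin (TCP) lies between the finger pads; the fingertips stand 14 mm ahead of it and the grasp point (between the pads) lies 5 mm behind it; z points along the fingers, y is the line along which they close (so a half turn about z gives the same grasp; the last joint's range is limited). The gripper opens to 85 mm and grips with 20 to 120 N. Pads are 22 mm wide; open, the fingers measure 114 mm over their backs; the gripper's body (76 mm by 85 mm) begins 54 mm behind the grasp point. The pads swing forward as they close: fully open they stand 13 mm farther back than shut.
Start: joints at [-1.238, 0.321, -0.07, 1.45, 0.023, 1.371, -0.057], TCP at [0.204, 0.617, 0.245] pointing down, gripper open.
Joint ranges: [-2.86, 2.86], [-0.3, 2.09], [-1.38, 1.24], [0.06, 2.45], [-1.56, 4.7], [0.09, 2.05], [-2.69, 2.69]. Speed limits (rad/s): [2.57, 2.57, 3.14, 3.14, 3.14, 3.14, 3.14].

INTERFACE

Orientations are given as [roll, pitch, yaw] about the fixed x, y, z axes, in that order (R = Rz(yaw) Ry(pitch) Rx(roll)).
In Python, from station import ctrl, vision gives the robot as it stands. The module is installed in compiled form; this text tells all that it offers.
- The arm moves only by the tool apply_moves, never from a script. Its argument "targets" is a list of rows, each a list of 2 entries, a list of its own where there are three numbers: the shift along the tool's x, y, z in mm, then the turn, a rotation vector about the tool's x, y, z in degrees. In form: [[[dx, dy, dz], [ax, ay, az]], ...]. A call has 1 to 10 rows; each row is the pose to reach, as a shift and turn from the pose commanded when the call began, along the tool's axes at that moment; what a row does not reach only later rows make up. A row lasts 1/10 s, in which the tool goes at most 50 mm and 8.59 degrees, less where a joint would pass 70% of its speed; a pose out of reach is approached as far as the arm can. A call with a gripper value outside its range is refused whole. "gripper" is the opening, from 0 (shut) to 1 (fully open), set as the call begins (left out, the last holds). The fingers move at their own pace and stop on an object; "grip_force" is the grip in N (left out, the last holds). Time passes only in rows, so rows that repeat a pose let the fingers close. It gives the time, the measured TCP pose, the force, the opening and the grip force at its end, in the units of the state.
- ctrl.get_state(): the state, without advancing time (a new reading comes with each control period).
- vision.camera(name): name is "scene" or "top" or "wrist"; returns a dict with "image" (400x640x3 uint8, red, green, blue), "intrinsics" (3x3 intrinsics, pixels), "cam_to_world" (4x4, takes a point from camera to world coordinates). Camera axes: x right, y down, z forward; pixel columns grow to the right and rows downward; lengths in m; the calibration is good to about 2 mm. A picture is of the moment at which its call begins. There is no depth.
- ctrl.hand_in(): hands the job in; it is judged then, once.
The state is a dict: "clock": time; "joints": joint angles; "joint_vel": joint speeds; "tau": joint torques, N m; "tool_pos": TCP position; "orientation": TCP orientation; "force": force on the tool from outside, world axes, zero at the start; "wrist_torque": the same for the moment, N m; "gripper_width": finger opening in m; "grip_force": force on a finger pad.
Only numpy, scipy, OpenCV 4.12 (cv2) and the standard library are available. Lean on these libraries where they do the work, as an engineer would, in place of code of your own. Each camera call takes 0.05 s, during which the arm holds its last target. There are 200 camera calls.

TASK

Stand the loose piston upright in the flared mouth of the grey holding track and slide it along the channel, past the sprung pawl, until the pawl snaps in behind it and it stays trapped between the pawl and the sprung buffer; then let go of it. Pawl and buffer are set nearer or farther for each job, so feel your way, and be gentle: the buffer must never be pressed with more than 18 N. Leave the other things on the bench (oiler, tape, bearing) where they are.

Things in the scene. Friction and masses are not known exactly. Their poses are not given: they have to be found in the camera images.
- piston: Used light-metal engine piston, a plain cylinder 42 mm across and 49 mm tall, about 0.14 kg, standing upright on its open skirt on the bench. Origin: centre of its underside; z up its axis. Grip it across its diameter, high up, so that the fingers clear the 16 mm channel walls.
- track: Fixed holding track: grey base plate 184 x 100 x 8 mm with a steel channel. Origin: bench level, on the channel's centre line; x = way to push, y left, z up. Channel floor z = 0.008; walls 6 mm thick, top z = 0.024; 46 mm wide inside. Straight left wall x = -0.050 to 0.048; before it both walls flare 15 degrees out to the mouth at x = -0.084. A piston axis at x = -0.060 to -0.050 is clear of the pawl.
- pawl_mid (a point): Pawl tip at MID setting. Pawl and buffer sit on one carriage locked up to 13 mm either way along track x from mid: NOT reported. Pawl: dark steel finger 32 mm long, z 0.011 to 0.024, pivoted outside the right wall, slanting in and to +x; tip 7 mm right of the centre line. A piston pushed in swings it aside (2 to 5 N); it snaps in behind when the piston axis is 25 mm past the tip, and blocks return.
- buffer: Sprung buffer at the channel's end. Origin: middle of its face at MID setting (shifts along x with the pawl, unreported; axes as the track). Rubber plate 26 x 24 mm, 2 N/mm, 12 mm travel, before an aluminium housing (top z 0.038). First touched with the piston axis 20 mm past the pawl tip; 10 N at the click. At 12 to 15 N it is 1 to 3 mm past: let go, and it presses the piston back on the pawl with 4 to 5 N.
- oiler: Bench oiler with a round red base, 104 mm across, 83 mm tall. Bystander. Origin: centre of the underside.
- tape: Roll of black insulating tape lying flat, 64 mm across, 19 mm high. Bystander. Origin: centre of the underside.
- bearing: Ball bearing lying flat, 47 mm across, 14 mm high. Bystander. Origin: centre of the underside.
Mind the look-alikes: they are no part of the job. Of the things that look like the piston, the middle-sized one is meant.

How it is judged:
By the outcome, as a careful person would: the job done as asked, in the order asked, and still so for the second after the job is handed in, with the robot touching nothing.
It also fails if it takes over 61 s, if anything falls off the work surface, if the arm or the gripper's body presses on something with over 40 N, if the wrist force passes 120 N, or if a joint passes its speed limit or range.

## Working session

There is one attempt and no reset: what is moved stays moved. The work goes in short steps, Python scripts to look and compute and a tool call to move; the robot and the scene stay as the last step left them, time stands still between calls to the robot, and variables do not carry over. Pictures are saved under pics/ and viewed, at most 10 in all, crops included, and the job is handed in when it is done.

Besides the shell and the picture viewer there is one more tool, called after "Emit:" as name(argument=value, ...) on one line, values as JSON. apply_moves: Moves the arm, as the interface text tells. Its arguments: {"type":"object","properties":{"targets":{"type":"array"},"gripper":{"type":"number"},"grip_force":{"type":"number"}},"required":["targets"]}

```bash
mkdir -p pics
python3 - <<'E'
from station import ctrl, vision
import cv2, numpy as np, pickle
for n in("scene","top"):
    c=vision.camera(n); cv2.imwrite(f"pics/{n}.png",c["image"][:,:,::-1]); pickle.dump(c,open(n+".pkl","wb"))
    print(n,c["intrinsics"].tolist(),np.round(c["cam_to_world"],4).tolist())
print(ctrl.get_state())
E
```

```text
scene [[498.2871013516263, 0.0, 323.1967013044149], [0.0, 498.2871013516263, 201.2717137932071], [0.0, 0.0, 1.0]] [[-0.4912, -0.3764, 0.7855, -0.5222], [-0.8709, 0.1958, -0.4507, 0.6875], [0.0158, -0.9055, -0.424, 0.6341], [0.0, 0.0, 0.0, 1.0]]
top [[473.77012924212727, 0.0, 324.953981937858], [0.0, 473.77012924212727, 206.71493996224567], [0.0, 0.0, 1.0]] [[0.0057, -0.9975, 0.0707, 0.4703], [-0.9998, -0.0068, -0.016, 0.085], [0.0164, -0.0706, -0.9974, 1.2679], [0.0, 0.0, 0.0, 1.0]]
{'clock': 0.1, 'joints': array([-1.23794554,  0.32174288, -0.07009716,  1.45155548,  0.02261966,
        1.37080342, -0.05684536]), 'joint_vel': array([ 0.00068118, -0.00056873,  0.00019201, -0.00189618, -0.0009168 ,
       -0.00047337,  0.00172762]), 'tau': array([-1.17023537e-04, -4.94881976e+01, -3.83832464e-01, -3.15210092e+01,
        1.30511899e-02,  7.41329393e-03, -1.93321966e-05]), 'tool_pos': array([0.20359664, 0.61680753, 0.2443356 ]), 'orientation': array([-3.13987401e+00,  1.08957164e-04,  2.82294023e+00]), 'force': array([-0.32896818, -0.07092488, -0.09767251]), 'wrist_torque': array([-0.00851584,  0.02312343,  0.00710524]), 'grip_force': 0.0, 'gripper_width': 0.08565212222910056}
```

View pics/top.png

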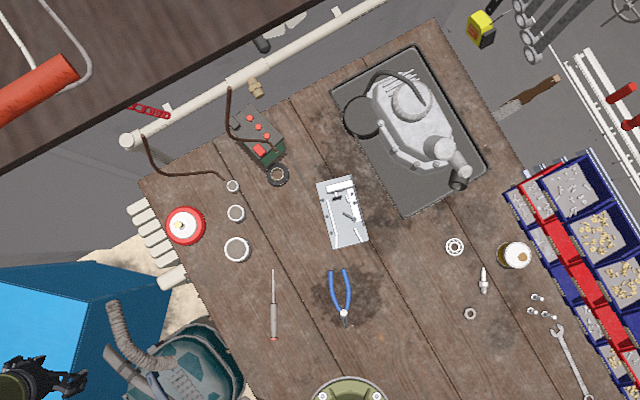

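View pics/scene.png

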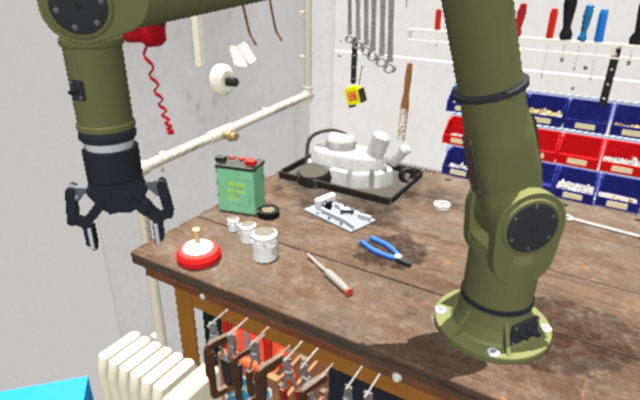

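The top view shows three pistons at (232,186), (236,213) and (237,249); the middle-sized one is at (236,213). The track is at (343,212), with the mouth end still to be determined. Next I'll zoom in.

Run:
```python
import cv2
i=cv2.imread("pics/top.png")
a=cv2.resize(i[165:270,215:265],None,fx=5.5,fy=5.5,interpolation=cv2.INTER_CUBIC)
b=cv2.resize(i[165:270,305:380],None,fx=5.5,fy=5.5,interpolation=cv2.INTER_CUBIC)
cv2.imwrite("pics/topz.png",cv2.hconcat([a,b]))
i=cv2.imread("pics/scene.png")
cv2.imwrite("pics/scz.png",cv2.resize(i[180:270,220:385],None,fx=4.8,fy=4.8,interpolation=cv2.INTER_CUBIC))
```

```text
(no output)
```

View pics/topz.png

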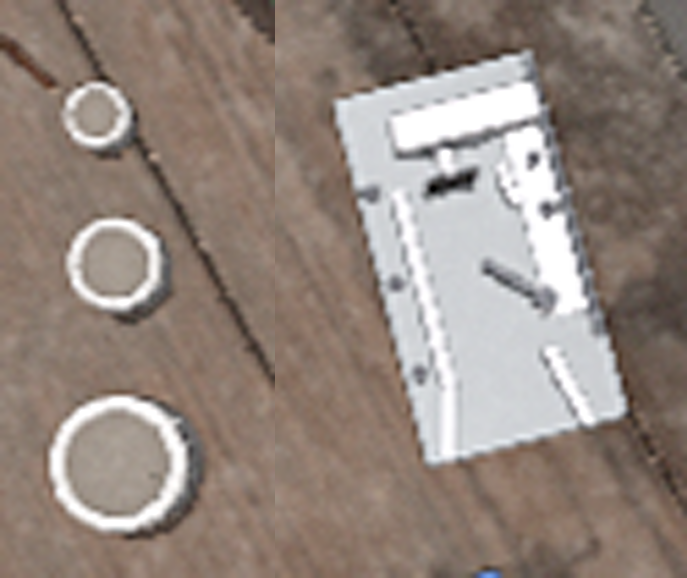

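View pics/scz.png

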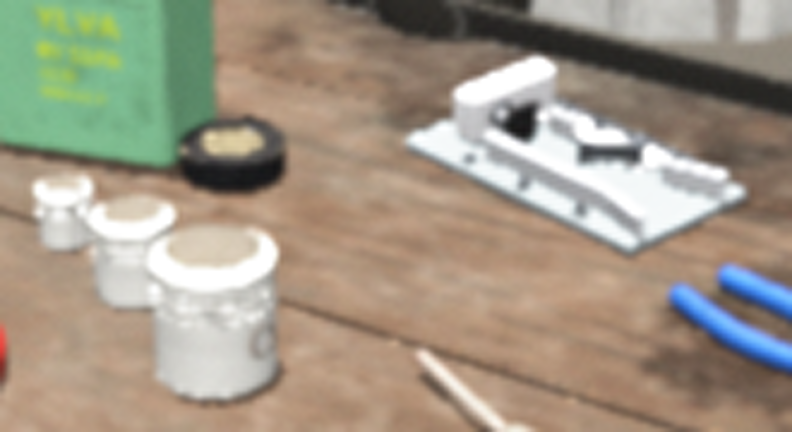

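The mouth faces the robot (bottom of the top view). In the zoomed view the plate corners are TL(335,102), TR(530,50), BR(625,410) and BL(428,465). The pawl tip is at (485,263), the buffer at (452,187) and the middle piston's top rim is centred at (116,264).

```bash
cat > h.py <<'E'
import numpy as np, pickle, cv2
from scipy.spatial.transform import Rotation as R
def ray(c,u,v,z):
    M=c["cam_to_world"]; d=M[:3,:3]@np.linalg.solve(c["intrinsics"],[u,v,1.]); o=M[:3,3]
    return o+d*(z-o[2])/d[2]
def move(state,goal,yaw):
    "tool-frame shift mm and turn deg from measured pose to a down-pointing goal"
    r0=R.from_euler("xyz",state["orientation"]); r1=R.from_euler("xyz",[np.pi,0,yaw])
    return np.round(r0.inv().apply(np.array(goal)-state["tool_pos"])*1000,1),np.round((r0.inv()*r1).as_rotvec(degrees=True),2)
E
python3 - <<'E'
from h import *
from station import ctrl
c=pickle.load(open("top.pkl","rb"))
g=lambda u,v,z,o=275,x=305: ray(c,x+(u-o+.5)/5.5-.5,165+(v+.5)/5.5-.5,z)
P=[g(*p,.008) for p in((335,102),(530,50),(625,410),(428,465))]
for a in range(4): print(P[a].round(4),np.linalg.norm(P[a]-P[a-1]).round(4))
cen=np.mean(P,0); ax=(P[0]+P[1]-P[2]-P[3]); yaw=np.arctan2(ax[1],ax[0]); print("centre",cen,"yaw",yaw)
e=ax/np.linalg.norm(ax); n=np.array([-e[1],e[0],0])
for nm,p in dict(lw_end=(400,190),lw_kink=(445,385),lw_mouth=(450,457),rw_mouth=(590,420),rw_top=(550,348),tip=(485,263),buf=(455,190),housL=(395,150),housR=(540,115)).items():
    q=g(*p,.038 if 'hous' in nm else .024)-cen; print(nm,(q@e).round(4),(q@n).round(4))
im=c["image"]; gr=cv2.cvtColor(im,cv2.COLOR_RGB2GRAY)
sub=((gr[198:228,222:250]>180)).astype(np.uint8)
cn=max(cv2.findContours(sub,cv2.RETR_EXTERNAL,cv2.CHAIN_APPROX_NONE)[0],key=cv2.contourArea)
(x,y),r=cv2.minEnclosingCircle(cn); print("circle",x+222,y+198,r)
p=ray(c,x+222,y+198,.049); p2=g(116,264,.049,0,215); print("piston",p,p2)
s=ctrl.get_state()
for yw in (yaw,yaw+np.pi): print(move(s,[p[0],p[1],.1],yw))
E
```

```text
[0.6227 0.0905 0.008 ] 0.1816
[ 0.6489 -0.0044  0.008 ] 0.0984
[ 0.474  -0.0507  0.008 ] 0.1809
[0.4471 0.0444 0.008 ] 0.0989
centre [0.54816644 0.01994834 0.008     ] yaw 0.2575425634236655
lw_end 0.0393 0.03
lw_kink -0.0564 0.0325
lw_mouth -0.0901 0.0387
rw_mouth -0.0897 -0.0303
rw_top -0.0518 -0.0205
tip -0.0047 -0.0007
buf 0.0328 0.0044
housL 0.0572 0.0281
housR 0.0564 -0.0428
circle 235.3125 212.5 8.446854591369629
piston [0.54023151 0.29572639 0.049     ] [0.54000388 0.2947759  0.049     ]
(array([-420.3, -199.2,  144.7]), array([-3.0000e-02,  1.3000e-01,  1.4699e+02]))
(array([-420.3, -199.2,  144.7]), array([-1.000e-01, -2.000e-02, -3.301e+01]))
```

The track origin comes out at about (0.5408, 0.0226) with yaw 0.2577, and the piston axis at about (0.540, 0.295). I'll move above the piston.

Emit:
apply_moves(targets=[[[-20,-10,0],[0,0,-1.6]],[[-45,-20,0],[0,0,-3.3]],[[-70,-32,0],[0,0,-5]],[[-95,-44,0],[0,0,-7]],[[-120,-56,0],[0,0,-9]],[[-145,-68,0],[0,0,-11]],[[-170,-80,0],[0,0,-13]],[[-190,-90,0],[0,0,-15]],[[-210,-100,0],[0,0,-16.5]],[[-210,-100,0],[0,0,-16.5]]], gripper=1.0)

```text
clock: 1.1
tool_pos: [0.3751, 0.4531, 0.245]
orientation: [-3.14, 0.001, 3.105]
force: [0.9, 0.1, 1.0]
gripper_width: 0.0853
grip_force: 0.0
```

Run:
```python
from h import *
from station import ctrl
s=ctrl.get_state(); print(s["tool_pos"],s["orientation"],s["joints"]); print(move(s,[.5401,.2953,.13],np.pi+.2577))
```

```text
[0.37513455 0.4531238  0.24495429] [-3.13954501e+00  1.34968870e-03  3.10482214e+00] [-0.94946589  0.1899111   0.0271691   1.61313722 -0.00292562  1.33951604
  0.61191363]
(array([-170.5, -151.4,  115.5]), array([ -0.13,   0.06, -16.87]))
```

Emit:
apply_moves(targets=[[[-20,-18,0],[0,0,-2]],[[-45,-40,0],[0,0,-4.5]],[[-70,-62,0],[0,0,-7]],[[-95,-84,10],[0,0,-9.5]],[[-120,-106,30],[0,0,-12]],[[-145,-128,50],[0,0,-14.5]],[[-163,-145,75],[0,0,-16.2]],[[-170,-151,95],[0,0,-16.9]],[[-170,-151,105],[0,0,-16.9]],[[-170,-151,105],[0,0,-16.9]]])

```text
clock: 2.1
tool_pos: [0.5352, 0.3012, 0.1384]
orientation: [-3.142, -0.004, -2.877]
force: [-0.5, 0.3, 0.6]
gripper_width: 0.0859
grip_force: 0.0
```

Run:
```python
from h import *
from station import ctrl,vision
s=ctrl.get_state(); print(s["tool_pos"],s["orientation"]); print(move(s,[.5401,.2953,.033],np.pi+.2577))
c=vision.camera("wrist"); im=c["image"][:,:,::-1].copy()
M=c["cam_to_world"]; print(M.round(3))
for z,r in((.049,.021),(0,.021)):
  t=np.linspace(0,6.28,60); W=np.c_[.5401+r*np.cos(t),.2953+r*np.sin(t),0*t+z]
  q=(W-M[:3,3])@M[:3,:3]; q=q@c["intrinsics"].T; q=q[:,:2]/q[:,2:]
  cv2.polylines(im,[q.astype(np.int32)],True,(0,0,255),1)
cv2.imwrite("pics/w1.png",im); pickle.dump(c,open("w1.pkl","wb"))
```

```text
[0.53518303 0.3011593  0.13839247] [-3.14153093 -0.00383982 -2.8767591 ]
(array([ -3.6,  -6.9, 105.4]), array([-0.  , -0.22,  0.41]))
[[-0.262  0.932  0.25   0.471]
 [ 0.965  0.253  0.068  0.285]
 [ 0.     0.259 -0.966  0.267]
 [ 0.     0.     0.     1.   ]]
```

View pics/w1.png

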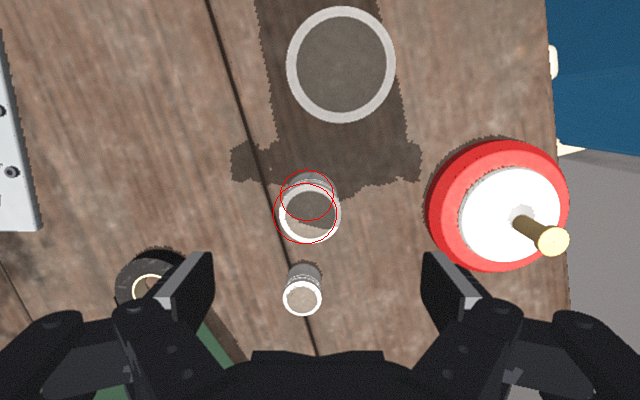

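The predicted circle fits the middle piston in the wrist view (ring centre near (308,213)), off by less than 1 mm. I'll let the arm settle and re-read.

Emit:
apply_moves(targets=[[[0,0,0],[0,0,0]],[[0,0,0],[0,0,0]],[[0,0,0],[0,0,0]]])

```text
clock: 2.45
tool_pos: [0.5372, 0.3012, 0.1415]
orientation: [3.141, 0.002, -2.877]
force: [-0.6, -0.6, -0.3]
gripper_width: 0.0857
grip_force: 0.0
```

Run:
```python
from h import *
from station import ctrl,vision
s=ctrl.get_state(); print(s["tool_pos"],s["orientation"]); print(move(s,[.5399,.296,.033],np.pi+.2577))
```

```text
[0.53718674 0.30123967 0.14145748] [ 3.14079328e+00  1.70559340e-03 -2.87651358e+00]
(array([ -1.1,  -5.9, 108.5]), array([0.05, 0.1 , 0.42]))
```

Emit:
apply_moves(targets=[[[-1,-6,10],[0,0,0.4]],[[-1,-6,30],[0,0,0.4]],[[-1,-6,50],[0,0,0.4]],[[-1,-6,70],[0,0,0.4]],[[-1,-6,85],[0,0,0.4]],[[-1,-6,95],[0,0,0.4]],[[-1,-6,103],[0,0,0.4]],[[-1,-6,107],[0,0,0.4]],[[-1,-6,108],[0,0,0.4]],[[-1,-6,108],[0,0,0.4]]])

```text
clock: 3.45
tool_pos: [0.54, 0.295, 0.0328]
orientation: [3.141, 0.001, -2.884]
force: [0.2, 0.3, -0.4]
gripper_width: 0.0852
grip_force: 0.0
```

Emit:
apply_moves(targets=[[[0,0,0],[0,0,0]],[[0,0,0],[0,0,0]],[[0,0,0],[0,0,0]],[[0,0,0],[0,0,0]],[[0,0,0],[0,0,0]],[[0,0,0],[0,0,0]],[[0,0,0],[0,0,0]],[[0,0,0],[0,0,0]],[[0,0,0],[0,0,0]],[[0,0,0],[0,0,0]]], gripper=0.3, grip_force=50)

```text
clock: 4.45
tool_pos: [0.5401, 0.2953, 0.0331]
orientation: [3.141, 0.001, -2.884]
force: [0.0, 0.4, 5.1]
gripper_width: 0.0405
grip_force: 51.1
```

The piston is gripped. I'll lift it and carry it to a spot past the track, so the wrist camera can measure the track before placing.

Emit:
apply_moves(targets=[[[0,0,-8],[0,0,0]],[[0,0,-25],[0,0,0]],[[0,0,-50],[0,0,0]],[[0,0,-80],[0,0,0]],[[0,0,-110],[0,0,0]],[[0,0,-140],[0,0,0]],[[0,-10,-160],[0,0,0]],[[-2,-30,-165],[0,0,0]],[[-3,-55,-165],[0,0,0]],[[-4,-80,-165],[0,0,0]]])

```text
clock: 5.45
tool_pos: [0.5634, 0.2174, 0.1971]
orientation: [-3.141, -0.001, -2.884]
force: [-0.3, -0.5, -1.7]
gripper_width: 0.0405
grip_force: 50.6
```

Emit:
apply_moves(targets=[[[-1,-25,0],[0,0,0]],[[-2,-50,0],[0,0,0]],[[-3,-75,0],[0,0,0]],[[-4,-100,0],[0,0,0]],[[-5,-125,0],[0,0,0]],[[-6,-150,0],[0,0,0]],[[-7,-170,0],[0,0,0]],[[-7,-184,0],[0,0,0]],[[-7,-184,0],[0,0,0]],[[-7,-184,0],[0,0,0]]])

```text
clock: 6.45
tool_pos: [0.617, 0.0431, 0.197]
orientation: [3.14, -0.001, -2.884]
force: [-0.1, -0.1, -1.8]
gripper_width: 0.0406
grip_force: 50.7
```

```bash
cat >> h.py <<'E'
def proj(c,W):
    M=c["cam_to_world"]; q=(np.atleast_2d(W)-M[:3,3])@M[:3,:3]@c["intrinsics"].T
    return q[:,:2]/q[:,2:]
def track(W,o=(.5408,.0226),yaw=.2577):
    W=np.atleast_2d(W); c,s=np.cos(yaw),np.sin(yaw)
    return np.c_[o[0]+c*W[:,0]-s*W[:,1],o[1]+s*W[:,0]+c*W[:,1],W[:,2]]
E
python3 - <<'E'
from h import *
from station import ctrl,vision
s=ctrl.get_state(); print(s["tool_pos"],s["orientation"],s["gripper_width"],s["force"])
c=vision.camera("wrist"); im=c["image"][:,:,::-1].copy()
cv2.imwrite("w2raw.png",im); pickle.dump(c,open("w2.pkl","wb"))
for sg in (1,-1):
  for y in(.023,.029):
    L=[(-.084,sg*(y+.0091),.024),(-.05,sg*y,.024)]+([(.048,y,.024)] if sg>0 else [])
    cv2.polylines(im,[np.round(proj(c,track(L))).astype(np.int32)],False,(0,0,255),1)
cv2.imwrite("pics/w2.png",im)
E
```

```text
[0.61695471 0.0431432  0.19696177] [ 3.14047979e+00 -7.79924733e-04 -2.88412807e+00] 0.040589942449216855 [-0.13188096 -0.06028284 -1.82734626]
```

View pics/w2.png

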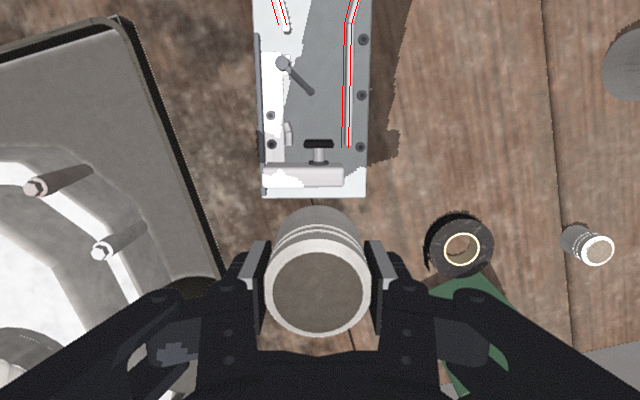

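The wrist view shows the piston held upright between the pads (rim centre near (318,290)). The predicted wall lines lie on the track walls at (275-355, 0-145). I'll zoom in to refine the offset.

Run:
```python
import cv2
a=cv2.imread("w2raw.png")[0:150,245:385]; b=cv2.imread("pics/w2.png")[0:150,245:385]
cv2.imwrite("pics/w2z.png",cv2.resize(cv2.hconcat([a,b]),None,fx=2.8,fy=4,interpolation=cv2.INTER_CUBIC))
```

```text
(no output)
```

View pics/w2z.png

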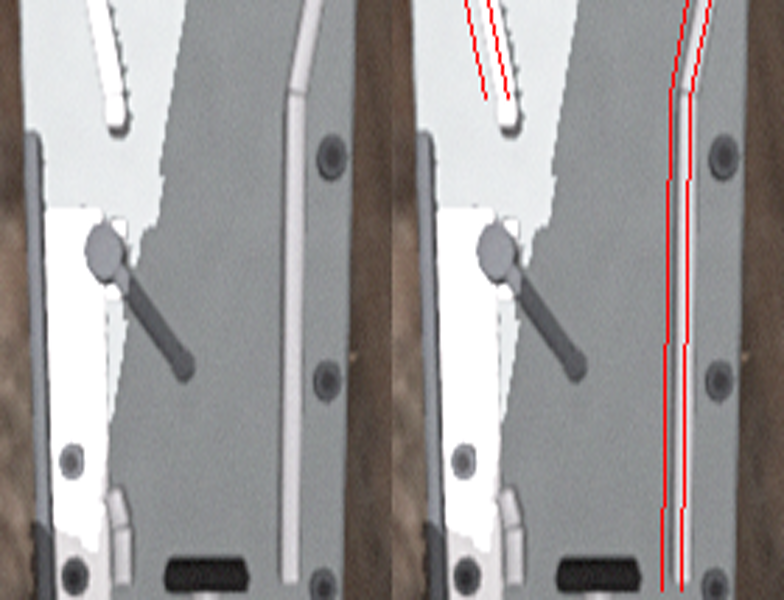

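Run:
```python
from h import *
c=pickle.load(open("w2.pkl","rb"))
print("rim pred",proj(c,[[.617,.0431,.197+.016]]))
from scipy.optimize import least_squares
px=np.array([[350.7,23.75],[348.6,145.7],[287.1,27.5]])
def f(p):
    q=proj(c,track([(-.05,.026,.024),(.048,.026,.024),(-.048,-.0265,.024)],(p[0],p[1]),p[2]))-px
    return np.r_[q[0],q[1],q[2,0]]
r=least_squares(f,[.5408,.0226,.2577],x_scale=[.001,.001,.01]); print(r.x,r.fun)
o=r.x
for n,(u,v) in dict(tip=(185/2.8+245,378/4),buf=(245+207/2.8,557/4)).items():
    w=ray(c,u,v,.024)[:2]-o[:2]; k,s=np.cos(o[2]),np.sin(o[2]); print(n,k*w[0]+s*w[1],-s*w[0]+k*w[1])
```

```text
rim pred [[313.65291242 293.68946116]]
[0.53929473 0.02572704 0.25506032] [ 1.16437969 -0.80690747  0.03968034  1.0304099  -1.20194124]
tip 0.004573519508680438 -0.006572232946749926
buf 0.04161627347593174 0.00013472069407635852
```

Emit:
apply_moves(targets=[[[15,0,0],[0,0,0]],[[35,0,10],[0,0,0]],[[58,0,25],[0,0,0]],[[80,0,45],[0,0,0]],[[102,0,65],[0,0,0]],[[120,1,85],[0,0,0]],[[132,1,105],[0,0,0]],[[137,1,120],[0,0,0]],[[137,1,130],[0,0,0]],[[137,1,130],[0,0,0]]])

```text
clock: 7.5
tool_pos: [0.4839, 0.0095, 0.0664]
orientation: [3.141, -0.002, -2.883]
force: [-0.2, 0.5, -1.1]
gripper_width: 0.0404
grip_force: 50.7
```

Emit:
apply_moves(targets=[[[0,0,3],[0,0,0]],[[0,0,8],[0,0,0]],[[0,0,13],[0,0,0]],[[0,0,17],[0,0,0]],[[0,0,20],[0,0,0]],[[0,0,22],[0,0,0]],[[0,0,22],[0,0,0]],[[0,0,22],[0,0,0]]])

```text
clock: 8.3
tool_pos: [0.4848, 0.0084, 0.0454]
orientation: [3.142, 0.0, -2.884]
force: [0.4, -0.3, -2.0]
gripper_width: 0.0407
grip_force: 50.7
```

Run:
```python
from h import *
from station import ctrl,vision
s=ctrl.get_state(); print(s["tool_pos"],s["orientation"],s["gripper_width"],s["force"])
c=vision.camera("scene"); d=vision.camera("top")
p=proj(c,[[.49,.01,.03]])[0].astype(int); print(p); q=proj(d,[[.54,.02,.03]])[0].astype(int)
a=cv2.resize(c["image"][p[1]-40:p[1]+35,p[0]-55:p[0]+45,::-1],(400,300),interpolation=cv2.INTER_CUBIC)
b=cv2.resize(d["image"][q[1]-40:q[1]+50,q[0]-60:q[0]+60,::-1],(400,300),interpolation=cv2.INTER_CUBIC)
cv2.imwrite("pics/p1.png",cv2.hconcat([a,b]))
```

```text
[0.48475772 0.0084008  0.04538169] [ 3.14157282e+00  1.84021548e-04 -2.88439874e+00] 0.04069678229435801 [ 0.44935898 -0.31398602 -1.96301589]
[353 213]
```

View pics/p1.png

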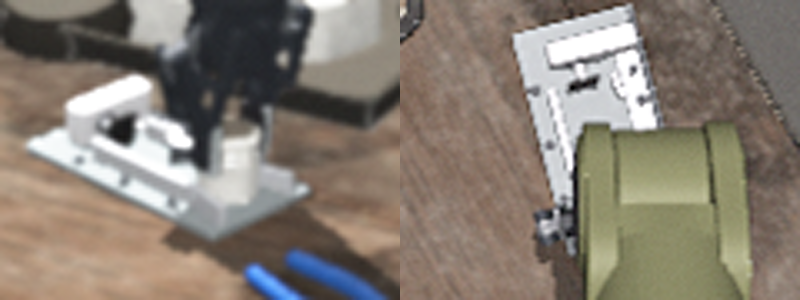

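The scene crop shows the piston (240,165) upright inside the mouth, between the flared walls. I'll lower it gently to the floor.

Emit:
apply_moves(targets=[[[0,0,1],[0,0,0]],[[0,0,2],[0,0,0]],[[0,0,3],[0,0,0]],[[0,0,3.5],[0,0,0]],[[0,0,4],[0,0,0]],[[0,0,4],[0,0,0]],[[0,0,4],[0,0,0]]])

```text
clock: 9.1
tool_pos: [0.4847, 0.0084, 0.0413]
orientation: [3.142, 0.0, -2.884]
force: [0.4, 0.2, -0.6]
gripper_width: 0.0401
grip_force: 50.7
```

Emit:
apply_moves(targets=[[[-2,1,0],[0,0,0]],[[-4,1,0],[0,0,0]],[[-6,1,0],[0,0,0]],[[-8,1,0],[0,0,0]],[[-10,1,0],[0,0,0]],[[-12,1,0],[0,0,0]],[[-12,1,0],[0,0,0]]])

```text
clock: 9.8
tool_pos: [0.4964, 0.0125, 0.0414]
orientation: [-3.142, 0.0, -2.884]
force: [-0.2, 0.7, -1.0]
gripper_width: 0.0402
grip_force: 50.7
```

Emit:
apply_moves(targets=[[[-2,0,0],[0,0,0]],[[-4,0,0],[0,0,0]],[[-6,0,0],[0,0,0]],[[-8,0,0],[0,0,0]],[[-10,0,0],[0,0,0]],[[-12,0,0],[0,0,0]],[[-14,0,0],[0,0,0]],[[-14,0,0],[0,0,0]]])

```text
clock: 10.6
tool_pos: [0.5099, 0.0161, 0.0414]
orientation: [-3.142, 0.0, -2.884]
force: [-0.3, -0.6, -1.3]
gripper_width: 0.0405
grip_force: 50.7
```

Emit:
apply_moves(targets=[[[-2,0,0],[0,0,0]],[[-4,0,0],[0,0,0]],[[-6,0,0],[0,0,0]],[[-8,0,0],[0,0,0]],[[-10,0,0],[0,0,0]],[[-12,0,0],[0,0,0]],[[-14,0,0],[0,0,0]],[[-14,0,0],[0,0,0]]])

```text
clock: 11.4
tool_pos: [0.5213, 0.0194, 0.0412]
orientation: [3.14, -0.004, -2.885]
force: [-6.1, 0.6, 4.3]
gripper_width: 0.0405
grip_force: 51.3
```

Emit:
apply_moves(targets=[[[-1,0,0],[0,0,0]],[[-3,0,0],[0,0,0]],[[-5,0,0],[0,0,0]],[[-7,0,0],[0,0,0]],[[-8,0,0],[0,0,0]],[[-8,0,0],[0,0,0]]])

```text
clock: 12.0
tool_pos: [0.5284, 0.0216, 0.0412]
orientation: [3.14, -0.006, -2.885]
force: [-7.3, -0.8, 6.6]
gripper_width: 0.0404
grip_force: 51.5
```

Emit:
apply_moves(targets=[[[-2,0,-0.5],[0,0,0]],[[-4,0,-0.5],[0,0,0]],[[-6,0,-0.5],[0,0,0]],[[-8,0,-0.5],[0,0,0]],[[-10,0,-0.5],[0,0,0]],[[-10,0,-0.5],[0,0,0]]])

```text
clock: 12.6
tool_pos: [0.541, 0.0246, 0.0418]
orientation: [3.141, 0.001, -2.884]
force: [-2.5, 1.5, -1.6]
gripper_width: 0.0404
grip_force: 50.6
```

Emit:
apply_moves(targets=[[[-2,0,0],[0,0,0]],[[-4,0,0],[0,0,0]],[[-6,0,0],[0,0,0]],[[-8,0,0],[0,0,0]],[[-8,0,0],[0,0,0]]])

```text
clock: 13.1
tool_pos: [0.5491, 0.0265, 0.0421]
orientation: [3.142, 0.001, -2.884]
force: [-0.8, 2.2, -1.1]
gripper_width: 0.0403
grip_force: 50.7
```

Emit:
apply_moves(targets=[[[-2,0,0],[0,0,0]],[[-4,0,0],[0,0,0]],[[-6,0,0],[0,0,0]],[[-8,0,0],[0,0,0]],[[-8,0,0],[0,0,0]]])

```text
clock: 13.6
tool_pos: [0.5568, 0.0285, 0.0421]
orientation: [-3.142, 0.002, -2.884]
force: [-0.2, 2.9, -2.0]
gripper_width: 0.0404
grip_force: 50.7
```

Emit:
apply_moves(targets=[[[-1,0,0],[0,0,0]],[[-2,0,0],[0,0,0]],[[-3,0,0],[0,0,0]],[[-3,0,0],[0,0,0]]])

```text
clock: 14.0
tool_pos: [0.5595, 0.0292, 0.042]
orientation: [3.142, 0.001, -2.884]
force: [-0.4, 3.2, -1.7]
gripper_width: 0.0402
grip_force: 50.7
```

Emit:
apply_moves(targets=[[[-1,0,0],[0,0,0]],[[-2,0,0],[0,0,0]],[[-2,0,0],[0,0,0]],[[-2,0,0],[0,0,0]]])

```text
clock: 14.4
tool_pos: [0.5604, 0.0294, 0.0417]
orientation: [3.141, -0.001, -2.884]
force: [-2.9, 2.7, 0.3]
gripper_width: 0.0405
grip_force: 50.9
```

Emit:
apply_moves(targets=[[[-1,0,0],[0,0,0]],[[-2,0,0],[0,0,0]],[[-2,0,0],[0,0,0]],[[-2,0,0],[0,0,0]]])

```text
clock: 14.8
tool_pos: [0.5618, 0.0298, 0.0416]
orientation: [3.141, -0.002, -2.885]
force: [-5.0, 2.3, 2.1]
gripper_width: 0.0409
grip_force: 51.1
```

Emit:
apply_moves(targets=[[[-1,0,0],[0,0,0]],[[-2,0,0],[0,0,0]],[[-2,0,0],[0,0,0]],[[-2,0,0],[0,0,0]]])

```text
clock: 15.2
tool_pos: [0.5629, 0.03, 0.0414]
orientation: [3.141, -0.004, -2.885]
force: [-8.3, 0.4, 2.1]
gripper_width: 0.0407
grip_force: 51.2
```

Emit:
apply_moves(targets=[[[-1,0,0],[0,0,0]],[[-1.5,0,0],[0,0,0]],[[-1.5,0,0],[0,0,0]],[[-1.5,0,0],[0,0,0]]])

```text
clock: 15.6
tool_pos: [0.5635, 0.0301, 0.0412]
orientation: [3.141, -0.006, -2.885]
force: [-9.1, 0.6, 4.5]
gripper_width: 0.0403
grip_force: 51.4
```

Run:
```python
from h import *
from station import ctrl
s=ctrl.get_state(); k,t=np.cos(.2577),np.sin(.2577); f=s["force"]; p=s["tool_pos"]-[.5398,.0242,0]
print("e,n force",k*f[0]+t*f[1],-t*f[0]+k*f[1],f[2],"pos",k*p[0]+t*p[1],-t*p[0]+k*p[1])
```

```text
e,n force -8.681710339116615 2.862908513653531 4.453660859522668 pos 0.024402856615630367 -0.0002989828931112557
```

Emit:
apply_moves(targets=[[[-1,0,0],[0,0,0]],[[-1.5,0,0],[0,0,0]],[[-1.5,0,0],[0,0,0]],[[-1.5,0,0],[0,0,0]]])

```text
clock: 16.0
tool_pos: [0.5641, 0.0302, 0.0412]
orientation: [3.141, -0.008, -2.885]
force: [-11.0, 0.8, 7.0]
gripper_width: 0.0406
grip_force: 51.7
```

Emit:
apply_moves(targets=[[[-1,0,0],[0,0,0]],[[-1,0,0],[0,0,0]],[[-1,0,0],[0,0,0]]])

```text
clock: 16.3
tool_pos: [0.5643, 0.0303, 0.0412]
orientation: [3.14, -0.01, -2.885]
force: [-13.3, -0.3, 8.5]
gripper_width: 0.0404
grip_force: 51.8
```

Emit:
apply_moves(targets=[[[0,0,-0.5],[0,0,0]],[[0,0,-0.5],[0,0,0]],[[-0.5,0,-0.5],[0,0,0]],[[-0.5,0,-0.5],[0,0,0]]])

```text
clock: 16.7
tool_pos: [0.5645, 0.0303, 0.0413]
orientation: [3.14, -0.01, -2.885]
force: [-12.5, 0.6, 5.9]
gripper_width: 0.0404
grip_force: 51.6
```

```bash
cat > f.py <<'E'
from h import *
from station import ctrl
s=ctrl.get_state(); k,t=np.cos(.2577),np.sin(.2577); f=s["force"]; p=s["tool_pos"]-[.5398,.0242,0]
print("e,n,z force",k*f[0]+t*f[1],-t*f[0]+k*f[1],f[2],"pos",k*p[0]+t*p[1],-t*p[0]+k*p[1],p[2],s["orientation"],s["wrist_torque"])
E
python3 f.py
```

```text
e,n,z force -11.957963774559078 3.730473079055078 5.859348131658307 pos 0.02538705731859949 -0.00039939295777743564 0.04127979007042396 [ 3.1404168  -0.01040453 -2.88481362] [0.01970087 2.84290346 0.10098264]
```

Emit:
apply_moves(targets=[[[-0.5,0,-0.5],[0,0,0]],[[-1,0,-0.5],[0,0,0]],[[-1,0,-0.5],[0,0,0]],[[-1,0,-0.5],[0,0,0]]])

```text
clock: 17.1
tool_pos: [0.565, 0.0304, 0.0413]
orientation: [3.14, -0.011, -2.885]
force: [-13.5, 0.3, 5.4]
gripper_width: 0.0404
grip_force: 51.4
```

```bash
python3 f.py
```

```text
e,n,z force -13.024006505534569 3.7185778288352607 5.420555579760123 pos 0.025907541867230512 -0.00042791049757095675 0.04133862246554698 [ 3.14040682 -0.01135853 -2.88486827] [0.06723474 2.80035892 0.03351482]
```

Emit:
apply_moves(targets=[[[-0.5,0,-0.4],[0,0,0]],[[-1,0,-0.4],[0,0,0]],[[-1,0,-0.4],[0,0,0]],[[-1,0,-0.4],[0,0,0]]])

```text
clock: 17.5
tool_pos: [0.5654, 0.0306, 0.0414]
orientation: [3.14, -0.012, -2.885]
force: [-14.3, -0.8, 3.4]
gripper_width: 0.0402
grip_force: 51.3
```

```bash
python3 f.py
```

```text
e,n,z force -14.013286435428444 2.831448698193898 3.423419118577159 pos 0.026420319296847232 -0.00037674166535727176 0.04139122965266233 [ 3.14033388 -0.01239407 -2.88487929] [3.45575580e-04 2.88672601e+00 6.07682267e-02]
```

Run:
```python
from h import *
from station import vision
c=vision.camera("wrist"); d=vision.camera("scene")
a=cv2.resize(c["image"][100:340,180:460,::-1],(560,480),interpolation=cv2.INTER_CUBIC)
p=proj(d,[[.55,.02,.03]])[0].astype(int)
b=cv2.resize(d["image"][p[1]-60:p[1]+60,p[0]-30:p[0]+30,::-1],(240,480),interpolation=cv2.INTER_CUBIC)
cv2.imwrite("pics/p2.png",cv2.hconcat([a,b]))
```

```text
(no output)
```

View pics/p2.png

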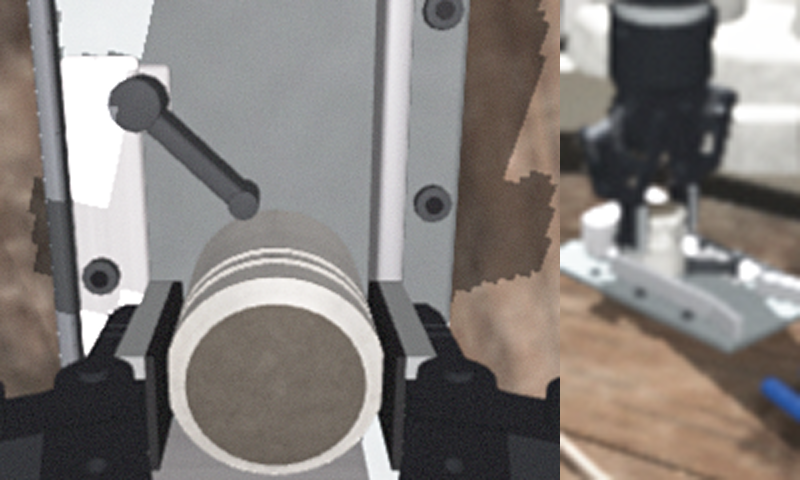

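The wrist view shows the pawl (tip at (245,200)) swung back in behind the piston, so it has clicked. I'll ease off and release.

Emit:
apply_moves(targets=[[[0.5,0,0],[0,0,0]],[[1,0,0],[0,0,0]],[[1.5,0,0],[0,0,0]],[[2,0,0],[0,0,0]],[[2,0,0],[0,0,0]]])

```text
clock: 18.1
tool_pos: [0.5644, 0.0303, 0.0414]
orientation: [3.141, -0.01, -2.885]
force: [-10.6, 0.1, 1.9]
gripper_width: 0.0406
grip_force: 51.1
```

```bash
python3 f.py
```

```text
e,n,z force -10.227046874423602 2.781460862110364 1.905503424026112 pos 0.025320612384342942 -0.0004041463611779237 0.04138146974675859 [ 3.14067786 -0.01031182 -2.88477171] [0.04474794 2.33997091 0.05611315]
```

Emit:
apply_moves(targets=[[[0.5,0,0],[0,0,0]],[[1,0,0],[0,0,0]],[[1.5,0,0],[0,0,0]],[[2,0,0],[0,0,0]],[[2.5,0,0],[0,0,0]],[[3,0,0],[0,0,0]],[[3,0,0],[0,0,0]]])

```text
clock: 18.8
tool_pos: [0.5627, 0.0298, 0.0414]
orientation: [3.141, -0.008, -2.885]
force: [-7.8, 1.0, -0.9]
gripper_width: 0.0403
grip_force: 50.7
```

```bash
python3 f.py
```

```text
e,n,z force -7.246710822521883 2.9767643564758366 -0.8605356393495287 pos 0.023544529510528395 -0.0003792815566938312 0.04142257814372118 [ 3.14108845 -0.00764224 -2.88461161] [0.20691172 1.64359176 0.05016525]
```

Emit:
apply_moves(targets=[[[0,0,0],[0,0,0]],[[0,0,0],[0,0,0]],[[0,0,0],[0,0,0]],[[0,0,0],[0,0,0]],[[0,0,0],[0,0,0]],[[0,0,0],[0,0,0]],[[0,0,0],[0,0,0]]], gripper=0.8)

```text
clock: 19.5
tool_pos: [0.5663, 0.0308, 0.0433]
orientation: [-3.142, 0.0, -2.884]
force: [0.1, -0.5, -0.8]
gripper_width: 0.0684
grip_force: 0.0
```

Emit:
apply_moves(targets=[[[0,0,-5],[0,0,0]],[[0,0,-15],[0,0,0]],[[0,0,-30],[0,0,0]],[[0,0,-50],[0,0,0]],[[0,0,-75],[0,0,0]],[[0,0,-100],[0,0,0]],[[0,0,-125],[0,0,0]],[[0,0,-140],[0,0,0]],[[0,0,-140],[0,0,0]],[[0,0,-140],[0,0,0]]])

```text
clock: 20.5
tool_pos: [0.5659, 0.0308, 0.1831]
orientation: [3.141, 0.0, -2.884]
force: [-0.4, -0.3, -0.6]
gripper_width: 0.0681
grip_force: 0.0
```

```bash
python3 f.py
python3 - <<'E'
from h import *
from station import vision
c=vision.camera("wrist")
cv2.imwrite("pics/p3.png",c["image"][:,:,::-1])
E
```

```text
e,n,z force -0.5137938571526535 -0.19408502611325826 -0.6423279921880114 pos 0.026947853883010384 -0.0002292324966950421 0.18309045322530743 [ 3.14141801e+00  3.89282640e-05 -2.88442749e+00] [ 0.04028407 -0.00749126  0.03136197]
```

View pics/p3.png

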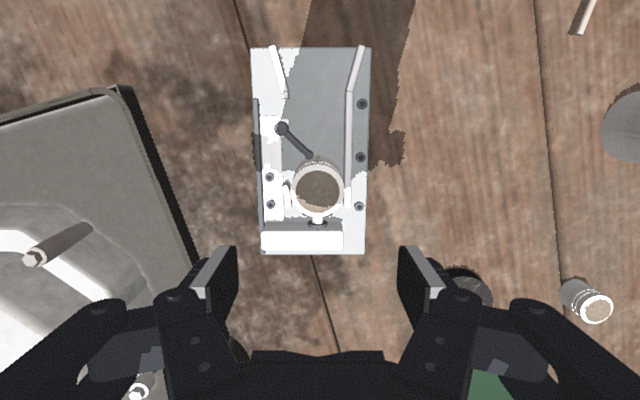

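The piston (318,188) stands upright between the pawl tip (310,154) and the buffer (317,222), and the gripper is clear of it. I'm handing in.

```bash
python3 -c "from station import ctrl; print(ctrl.hand_in())"
```

```text
the job is handed in; nothing more can be done
None
```

The piston is standing upright in the track, trapped between the pawl and the buffer and released; the push never measured more than about 14 N at the wrist readings, and I handed the job in at about 20.5 s on the robot's clock.

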